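Work the wedge out from under the scanner lid

ROBOT

A 6-joint arm with a two-finger parallel gripper is mounted at the origin on a cart in front of the work surface, level with it; the furniture and walls round the work are solid. World frame = base frame: x ahead of the robot, y to its left, z up, the work surface at z = 0. Lengths are in m, angles in rad, forces in N, time in s.
With the tool pointing down it reaches from about 0.3 to 0.775 m from the base axis. Payload 14.6 kg.
Tool frame: the origin (TCP) lies at the very end of the fingers, on their centre line; the grasp point (between the pads) lies 19 mm behind it; z points along the fingers, y is the line along which they close (so a half turn about z gives the same grasp; the last joint's range is limited). The gripper opens to 94 mm and grips with 3 to 60 N. Pads are 16 mm wide; open, the fingers measure 119 mm over their backs; the gripper's body (75 mm by 177 mm) begins 78 mm behind the grasp point.
Start: joints at [1.223, 0.3, 1.521, -0, 1.321, -0.067], TCP at [0.152, 0.528, 0.205] pointing down, gripper open.
Joint ranges: [-3.03, 3.03], [-0.79, 2.21], [0.23, 2.52], [-1.04, 4.18], [0, 3.07], [-2.55, 2.55]. Speed limits (rad/s): [2.22, 2.22, 2.57, 3.14, 3.14, 3.14].

INTERFACE

Orientations are given as [roll, pitch, yaw] about the fixed x, y, z axes, in that order (R = Rz(yaw) Ry(pitch) Rx(roll)).
In Python, from station import ctrl gives the robot as it stands.
- The arm moves only by the shell command python3 -m pendant 'ROWS' [OPENING] [FORCE]. ROWS is JSON, a list of rows, each a list of 2 entries, a list of its own where there are three numbers: the shift along the world's x, y, z in cm, then the turn about the world's z in rad. A call has 1 to 20 rows; each row shifts and turns the commanded pose from where the row before left it; what a row does not reach is not made up. A row lasts 1/12 s, in which the tool goes at most 41.7 mm and 7.16 degrees, less where a joint would pass 70% of its speed; a pose out of reach is approached as far as the arm can. A call is refused whole if a number of a shift passes 4.17 or a number of a turn 0.125, either way. A call with a gripper value outside its range is refused whole. OPENING is the opening, from 0 (shut) to 1 (fully open), set as the call begins (- or left out, the last holds). The fingers move at their own pace and stop on an object; FORCE is the grip in N (left out, the last holds). Time passes only in rows, so rows that do not move let the fingers close. It gives the time, the measured TCP pose, the force, the opening and the grip force at its end, in the units of the state.
- ctrl.get_obs(): the state, without advancing time (a new reading comes with each control period).
- ctrl.camera(name): name is "scene" or "side" or "wrist"; returns a dict with "color" (400x640x3 uint8, red, green, blue), "intrinsics" (3x3 intrinsics, pixels), "camera_from_world" (4x4, takes a point from world to camera coordinates). Camera axes: x right, y down, z forward; pixel columns grow to the right and rows downward; lengths in m; the calibration is good to about 2 mm. A picture is of the moment at which its call begins. There is no depth.
- ctrl.hand_in(): hands the job in; it is judged then, once.
The state is a dict: "time_s": time; "qpos": joint angles; "joint_vel": joint speeds; "tau": joint torques, N m; "ee_pos": TCP position; "eef_rot": TCP orientation; "force": force on the tool from outside, world axes, zero at the start; "moment": the same for the moment, N m; "grip_width": finger opening in m; "grip_force": force on a finger pad.
Only numpy, scipy, OpenCV 4.12 (cv2) and the standard library are available. Lean on these libraries where they do the work, as an engineer would, in place of code of your own. Each camera call takes 0.05 s, during which the arm holds its last target. There are 200 camera calls.

TASK

The heavy lid of the scanner is propped ajar by the orange wedge. Take the wedge by its thick end and work it straight back out in small, slow tugs, so that the lid sinks gradually along it instead of dropping and is never lifted; once the lid is shut, put the wedge in the white bowl and let go, leaving the bowl where it stands.

Things in the scene. Friction and masses are not known exactly. Their poses are not given: they have to be found in the camera images.
- scanner: Grey flatbed scanner, fixed, 215 deep (x) x 260 wide (y) x 34 mm high, with a black lid 157 mm deep, 17 mm thick, 0.8 kg. Origin: centre of the underside; +x to its back. Lid hinged along y at x +100, z 34 mm; its front edge is at x -57 mm, so the front 50 mm of the top is an open flat ledge, on which the wedge lies.
- scanner_lid (a joint): Angle of the scanner's lid, rad: 0 shut (underside 2 mm above the scanner's top), grows as the front edge rises. About 0.10 at the start, resting on the wedge. Its weight lets it sink as the wedge is drawn back, to about 0.015 on the wedge's tip; then it shuts.
- wedge: Orange hard wedge, 100 long (x) x 30 wide (y) mm, 70 g; thick end 34 mm high at x -50, top slopes evenly to 4 mm at the tip, x +50. Grip across the width. Origin: centre of its flat underside. Starts level on the scanner's ledge (34 mm above the desk), tip about 46 mm under the lid, thick end out, about 54 mm free. Pulling it along its own -x takes under 15 N. (A loose grey wedge is not wanted.)
- bowl: White round bowl, loose on the desk left of the scanner: 150 mm across, 67 mm high, floor 9 mm thick and about 60 mm across, walls flaring to about 135 mm inside the rim. The wedge fits in flat or aslant, its underside then 10 to 45 mm above the desk. Origin: centre of the underside.

How it is judged:
By the outcome, as a careful person would: the job done as asked, in the order asked, and still so for the second after the job is handed in, with the robot touching nothing.
It also fails if it takes over 45 s, if anything falls off the work surface, if the arm or the gripper's body presses on something with over 40 N, if the wrist force passes 120 N, or if a joint passes its speed limit or range.

## Working session

There is one attempt and no reset: what is moved stays moved. The work goes in short steps, Python scripts to look and compute and a shell command to move; the robot and the scene stay as the last step left them, time stands still between calls to the robot, and variables do not carry over. Pictures are saved under pics/ and viewed, at most 13 in all, crops included, and the job is handed in when it is done.

```bash
mkdir -p pics
python3 - <<'E'
from station import ctrl
import cv2,numpy as np
o=ctrl.get_obs();print(o['time_s'],o['ee_pos'],o['eef_rot'],o['grip_width'])
for n in("scene","side","wrist"):
    c=ctrl.camera(n);cv2.imwrite(f'pics/{n}0.png',c['color'][:,:,::-1])
    np.savez(f'pics/{n}0.npz',K=c['intrinsics'],T=c['camera_from_world'])
    T=c['camera_from_world'];print(n,(-T[:3,:3].T@T[:3,3]).round(3),T[2,:3].round(2))
E
```

```text
0.0 [0.1523441  0.52821858 0.20488464] [-3.14044830e+00 -8.81234656e-05  2.86074932e+00] 0.09383798656183633
scene [ 0.238 -0.291  0.612] [ 0.42  0.65 -0.63]
side [ 0.355 -0.514  0.346] [ 0.29  0.9  -0.33]
wrist [0.075 0.549 0.384] [ 0.27 -0.08 -0.96]
```

View pics/scene0.png

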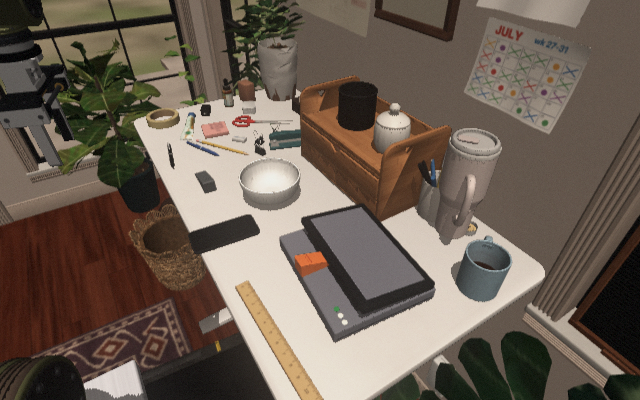

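View pics/side0.png

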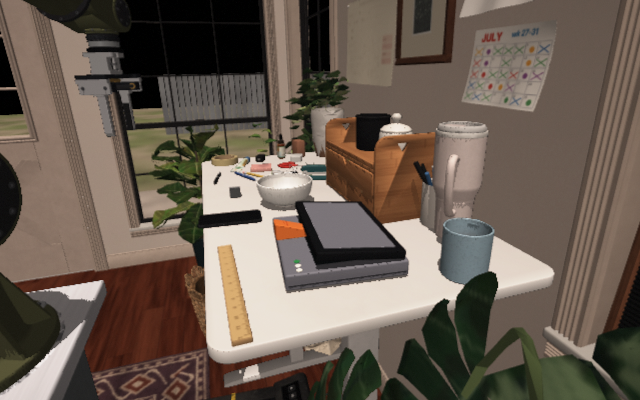

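The scene view shows the scanner around (350,265), the orange wedge at (310,262), and the bowl at (270,183). The loose grey wedge is at (205,181). I'll zoom in for the corners.

```bash
cat > h.py <<'E'
import numpy as np
def ray(n,u,v,z):
    d=np.load(f'pics/{n}.npz');T=d['T'];R=T[:3,:3];c=-R.T@T[:3,3]
    r=R.T@np.linalg.solve(d['K'],[u,v,1]);return c+r*(z-c[2])/r[2]
def proj(n,p):
    d=np.load(f'pics/{n}.npz');q=d['K']@(d['T'][:3,:3]@np.array(p)+d['T'][:3,3]);return q[:2]/q[2]
E
python3 - <<'E'
import cv2,numpy as np
from h import *
a=cv2.imread('pics/scene0.png');b=cv2.imread('pics/side0.png')
c1=cv2.resize(a[225:345,270:440],None,fx=4.5,fy=4.5,interpolation=2)[:,:780]
cv2.imwrite('pics/c1.png',c1)
for n,im in(('scene0',a),('side0',b)):
    h=cv2.cvtColor(im,cv2.COLOR_BGR2HSV);m=cv2.inRange(h,(3,170,90),(14,255,255))
    k,l,s,c=cv2.connectedComponentsWithStats(m)
    for i in range(1,k):
        if s[i,4]>60:
            cnt=cv2.findContours((l==i).astype('u1'),0,2)[0][0]
            print(n,s[i],cv2.approxPolyDP(cnt,2,True).reshape(-1,2).tolist())
# bowl rim ellipse in scene: white-ish silhouette extents
for p in((239,180),(300,180),(270,158)):print(ray('scene0',*p,.067))
for p in((280,237),(333,327)):print('scf',ray('scene0',*p,.034))
E
```

```text
scene0 [295 252  33  24 447] [[320, 252], [295, 256], [299, 264], [306, 267], [302, 268], [302, 275], [327, 265]]
side0 [274 220  32  20 488] [[274, 220], [277, 239], [305, 236], [301, 223]]
side0 [140 331   8  30  93] [[145, 331], [140, 360], [144, 355], [142, 351], [145, 351], [142, 348], [147, 344]]
[0.46793299 0.44913963 0.067     ]
[0.59212482 0.37267415 0.067     ]
[0.57366325 0.49777245 0.067     ]
scf [0.47587176 0.25539749 0.034     ]
scf [0.45264062 0.01401493 0.034     ]
```

View pics/c1.png

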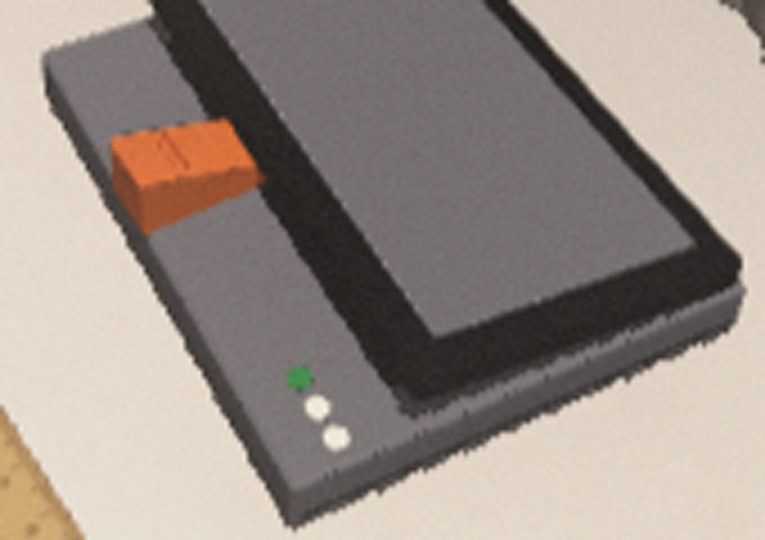

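View pics/wrist0.png

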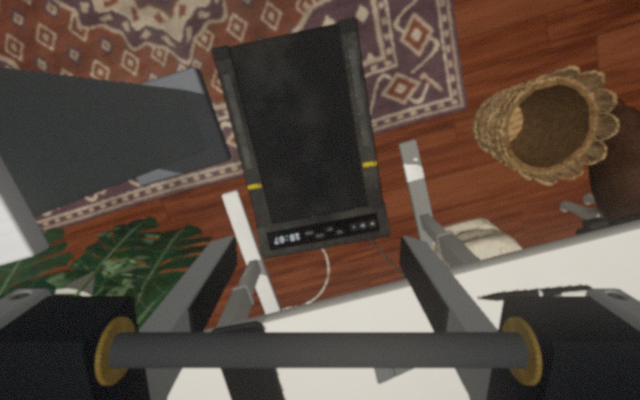

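Run:
```python
from h import *
import cv2
from scipy.optimize import least_squares
f=lambda x,y:(x/4.5+270-.4,y/4.5+225-.4)
P={k:ray('scene0',*f(*p),z) for k,(p,z) in dict(TL=((112,137),.068),TR=((145,187),.068),BR=((150,233),.034),BL=((116,183),.034),SL=((43,58),.034),SR=((290,492),.034),tipL=((228,120),.0518),tipR=((264,182),.0518),baseR=((264,184),.034)).items()}
for k in P:print(k,P[k].round(4))
v=P['SL']-P['SR'];print('scanner len',np.linalg.norm(v),'yaw',np.arctan2(-v[0],v[1]))
v=P['TL']-P['TR'];print('wedge w',np.linalg.norm(v),'yaw',np.arctan2(-v[0],v[1]))
for a,b in(('TL','tipL'),('TR','tipR'),('BR','baseR')):
    v=P[b]-P[a];print(np.linalg.norm(v[:2]),np.arctan2(v[1],v[0]))
for p,z in(((274,220),.068),((277,239.5),.034),((305,236.5),.034),((301,223),.052)):print('side',ray('side0',*p,z).round(4))
# bowl: segment and fit circle in both views
for n in('scene0','side0'):
    im=cv2.imread(f'pics/{n}.png');g=cv2.cvtColor(im,cv2.COLOR_BGR2GRAY)
    box=(225,145,90,80) if n=='scene0' else (245,160,80,60)
    m=np.zeros(g.shape,'u1');cv2.grabCut(im,m,box,np.zeros((1,65)),np.zeros((1,65)),5,cv2.GC_INIT_WITH_RECT)
    m=((m==1)|(m==3)).astype('u1')
    k,l,s,c=cv2.connectedComponentsWithStats(m);i=1+s[1:,4].argmax();print(n,s[i])
```

```text
TL [0.4629 0.165  0.068 ]
TR [0.461  0.1334 0.068 ]
BR [0.464  0.1364 0.034 ]
BL [0.4653 0.1686 0.034 ]
SL [0.4737 0.255  0.034 ]
SR [0.4469 0.0021 0.034 ]
tipL [0.5179 0.1605 0.0518]
tipR [0.5119 0.1218 0.0518]
baseR [0.52   0.1339 0.034 ]
scanner len 0.25431563739567226 yaw -0.1053402293932336
wedge w 0.031649367157450314 yaw -0.060614123409942815
0.05522191636109546 -0.08179169602106985
0.05228919592347576 -0.22480546301757642
0.056103798856388575 -0.045211916293759265
side [0.4609 0.1595 0.068 ]
side [0.4611 0.141  0.034 ]
side [0.5161 0.1351 0.034 ]
side [0.5158 0.1628 0.052 ]
scene0 [ 239  145   69   66 3197]
side0 [ 245  161   80   28 1507]
```

```bash
python3 -m pendant '[[[2.14,-2.52,0],0.012],[[2.14,-2.52,0],0.012],[[2.14,-2.52,0],0.012],[[2.14,-2.52,0],0.012],[[2.14,-2.52,0],0.012],[[2.14,-2.52,0],0.012],[[2.14,-2.52,0],0.012],[[2.14,-2.52,0],0.012],[[2.14,-2.52,0],0.012],[[2.14,-2.52,0],0.012],[[2.14,-2.52,0],0.012],[[2.14,-2.52,0],0.012],[[2.14,-2.52,0],0.012],[[2.14,-2.52,0],0.012],[[2.14,-2.52,0],0.012],[[0,0,0],0],[[0,0,0],0]]' 0.8
python3 - <<'E'
from station import ctrl
import cv2,numpy as np
o=ctrl.get_obs();print(o['time_s'],o['ee_pos'],o['eef_rot'],o['force'])
c=ctrl.camera('wrist');cv2.imwrite('pics/wrist1.png',c['color'][:,:,::-1]);np.savez('pics/wrist1.npz',K=c['intrinsics'],T=c['camera_from_world'])
E
```

```text
time_s: 1.57
ee_pos: [0.4738, 0.1494, 0.205]
eef_rot: [-3.141, -0.001, 3.038]
force: [0.5, 1.0, 0.3]
grip_width: 0.0752
grip_force: 0.0
1.5667 [0.47379765 0.14942341 0.20499658] [-3.14137053e+00 -8.95772432e-04  3.03816080e+00] [0.45897197 1.02905207 0.33870868]
```

View pics/wrist1.png

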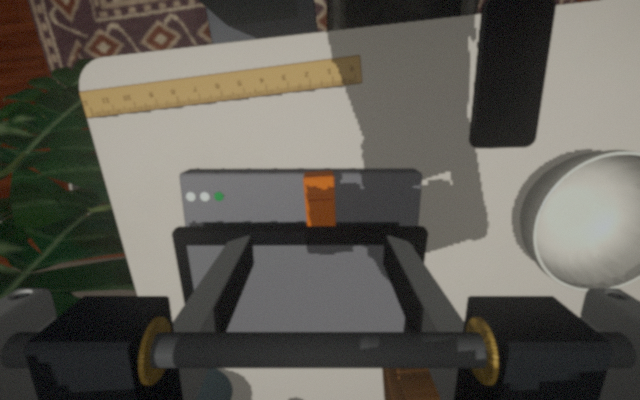

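The wrist view shows the wedge at columns 304–336, rows 174–228. The scanner edges are level in the image, and the bowl is at right, around (605,220).

Run:
```python
from h import *
import cv2
im=cv2.imread('pics/wrist1.png');h=cv2.cvtColor(im,cv2.COLOR_BGR2HSV);m=cv2.inRange(h,(3,150,60),(16,255,255));m[:160]=0;m[240:]=0;m[:,:290]=0;m[:,350:]=0
cnt=max(cv2.findContours(m,0,2)[0],key=cv2.contourArea)
print(cv2.approxPolyDP(cnt,2,True).reshape(-1,2).tolist())
for r in(176,182,190,200,210,220,225):
    x=np.where(m[r]>0)[0];print(r,x.min(),x.max(),im[r,320], [ray('wrist1',u,r,.058).round(4)[:2].tolist() for u in(x.min()-.0,x.max()+1)])
# bowl circle fit: edges
g=cv2.cvtColor(im,cv2.COLOR_BGR2GRAY)
for p in((305,175),(335,175)):print(ray('wrist1',*p,.068).round(4))
# overlay candidate bowl rim on scene and wrist
s=cv2.imread('pics/scene0.png')
for c,col in(((.53,.411),(0,0,255)),((.535,.405),(255,0,0))):
    t=np.linspace(0,6.283,60)
    for n,a in(('scene0',s),('wrist1',im)):
        q=np.array([proj(n,(c[0]+.075*np.cos(x),c[1]+.075*np.sin(x),.067)) for x in t]);cv2.polylines(a,[np.round(q*8).astype(int)],True,col,1,16,3)
A=cv2.resize(s[145:225,225:315],(450,400));B=cv2.resize(im[130:300,500:640],(330,400))
cv2.imwrite('pics/c2.png',np.hstack([A,B]))
```

```text
[[329, 171], [305, 174], [306, 225], [309, 227], [335, 224], [333, 176]]
176 305 333 [ 38  80 140] [[0.4588, 0.1366], [0.4618, 0.165]]
182 304 333 [ 40 106 182] [[0.4647, 0.1349], [0.4678, 0.1644]]
190 305 333 [ 32  65 116] [[0.4729, 0.1349], [0.4759, 0.1637]]
200 306 333 [ 33  56 104] [[0.4833, 0.1348], [0.4862, 0.1628]]
210 306 334 [ 25  58 107] [[0.4938, 0.1336], [0.4968, 0.1628]]
220 307 334 [ 20  57 109] [[0.5045, 0.1334], [0.5075, 0.1618]]
225 306 334 [21 50 93] [[0.5098, 0.1317], [0.5129, 0.1614]]
[0.4558 0.1373 0.068 ]
[0.4588 0.1658 0.068 ]
```

View pics/c2.png

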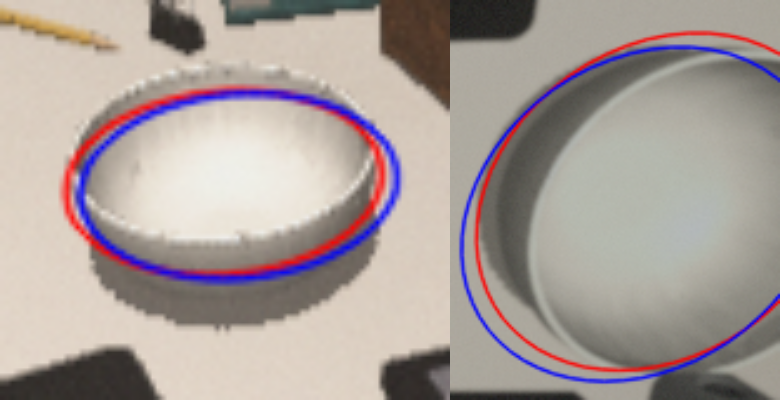

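```bash
python3 - <<'E'
from h import *
from scipy.optimize import least_squares
obs=[('scene0',240.4,175),('scene0',300.6,178),('scene0',273,158),('scene0',271,193)]
P=np.array([ray(n,u,v,.067)[:2] for n,u,v in obs])
r=least_squares(lambda c:np.hypot(*(P-c).T)-.075,[.53,.42]);print(r.x,r.fun)
E
python3 -m pendant '[[[-0.3,0,-2.5],0],[[0,0,-2.5],0],[[0,0,-2.5],0],[[0,0,-2.5],0],[[0,0,-2],0],[[0,0,-1.5],0],[[0,0,-1.2],0],[[0,0,-1],0],[[0,0,-0.5],0],[[0,0,-0.3],0],[[0,0,0],0],[[0,0,0],0]]'
```

```text
[0.54321453 0.42981035] [-0.00081439 -0.00076875 -0.00112485 -0.00095004]
time_s: 2.62
ee_pos: [0.4706, 0.1507, 0.041]
eef_rot: [3.141, 0.001, 3.041]
force: [-0.1, -0.8, -0.4]
grip_width: 0.0751
grip_force: 0.0
```

```bash
python3 -m pendant '[[[0,0,0],0],[[0,0,0],0],[[0,0,0],0],[[0,0,0],0],[[0,0,0],0],[[0,0,0],0],[[0,0,0],0],[[0,0,0],0]]' 0.2 45
python3 - <<'E'
from station import ctrl
import cv2
c=ctrl.camera('side');cv2.imwrite('pics/side2.png',cv2.resize(c['color'][150:300,210:430,::-1],None,fx=3.5,fy=3.5))
E
```

```text
time_s: 3.28
ee_pos: [0.4704, 0.1504, 0.0404]
eef_rot: [-3.142, -0.0, 3.041]
force: [-0.2, 0.2, 1.2]
grip_width: 0.0298
grip_force: 44.4
```

View pics/side2.png

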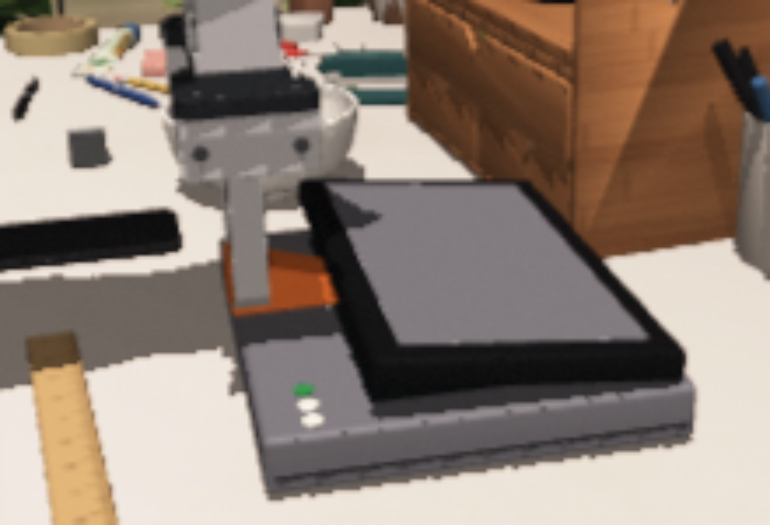

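```bash
python3 -m pendant '[[[-0.1,0.01,0],0],[[-0.1,0.01,0],0],[[-0.1,0.01,0],0],[[-0.1,0.01,0],0],[[0,0,0],0],[[-0.1,0.01,0],0],[[-0.1,0.01,0],0],[[-0.1,0.01,0],0],[[-0.1,0.01,0],0],[[0,0,0],0],[[-0.1,0.01,0],0],[[-0.1,0.01,0],0],[[-0.1,0.01,0],0],[[-0.1,0.01,0],0],[[0,0,0],0],[[0,0,0],0]]'
```

```text
time_s: 4.67
ee_pos: [0.4582, 0.1517, 0.0405]
eef_rot: [-3.142, -0.0, 3.041]
force: [0.1, 1.2, 1.2]
grip_width: 0.0299
grip_force: 44.4
```

```bash
python3 -m pendant '[[[-0.1,0.01,0],0],[[-0.1,0.01,0],0],[[-0.1,0.01,0],0],[[-0.1,0.01,0],0],[[0,0,0],0],[[-0.1,0.01,0],0],[[-0.1,0.01,0],0],[[-0.1,0.01,0],0],[[-0.1,0.01,0],0],[[0,0,0],0],[[-0.1,0.01,0],0],[[-0.1,0.01,0],0],[[-0.1,0.01,0],0],[[-0.1,0.01,0],0],[[0,0,0],0],[[0,0,0],0]]'
python3 - <<'E'
from station import ctrl
import cv2
c=ctrl.camera('side');cv2.imwrite('pics/side3.png',cv2.resize(c['color'][150:300,210:430,::-1],None,fx=3.5,fy=3.5))
E
```

```text
time_s: 6.0
ee_pos: [0.4462, 0.1529, 0.0405]
eef_rot: [-3.142, -0.0, 3.041]
force: [-0.2, -0.3, 2.1]
grip_width: 0.0295
grip_force: 44.4
```

View pics/side3.png

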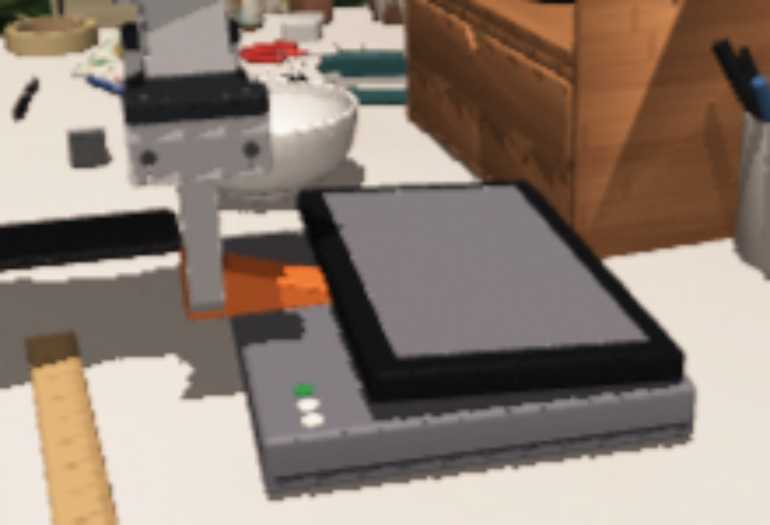

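The wedge follows the gripper, with its tip still under the lid edge at about (330,290). The lid has sunk part way, so I'll keep pulling.

```bash
R='' ; python3 -m pendant '[[[-0.1,0.01,0],0],[[-0.1,0.01,0],0],[[-0.1,0.01,0],0],[[-0.1,0.01,0],0],[[0,0,0],0],[[-0.1,0.01,0],0],[[-0.1,0.01,0],0],[[-0.1,0.01,0],0],[[-0.1,0.01,0],0],[[0,0,0],0],[[-0.1,0.01,0],0],[[-0.1,0.01,0],0],[[-0.1,0.01,0],0],[[-0.1,0.01,0],0],[[0,0,0],0],[[-0.1,0.01,0],0],[[-0.1,0.01,0],0],[[-0.1,0.01,0],0],[[0,0,0],0]]'
python3 -m pendant '[[[-0.1,0.01,0],0],[[-0.1,0.01,0],0],[[-0.1,0.01,0],0],[[-0.1,0.01,0],0],[[0,0,0],0],[[-0.1,0.01,0],0],[[-0.1,0.01,0],0],[[-0.1,0.01,0],0],[[-0.1,0.01,0],0],[[0,0,0],0],[[-0.1,0.01,0],0],[[-0.1,0.01,0],0],[[-0.1,0.01,0],0],[[-0.1,0.01,0],0],[[0,0,0],0],[[0,0,0],0]]'
python3 - <<'E'
from station import ctrl
import cv2
c=ctrl.camera('side');cv2.imwrite('pics/side4.png',cv2.resize(c['color'][150:300,210:430,::-1],None,fx=3.5,fy=3.5))
E
```

```text
time_s: 7.63
ee_pos: [0.4312, 0.1544, 0.0404]
eef_rot: [-3.142, -0.0, 3.041]
force: [1.6, 0.8, -0.8]
grip_width: 0.0302
grip_force: 44.4
time_s: 8.97
ee_pos: [0.4192, 0.1555, 0.0404]
eef_rot: [-3.141, -0.001, 3.041]
force: [-1.7, 0.6, 0.9]
grip_width: 0.0299
grip_force: 44.4
```

View pics/side4.png

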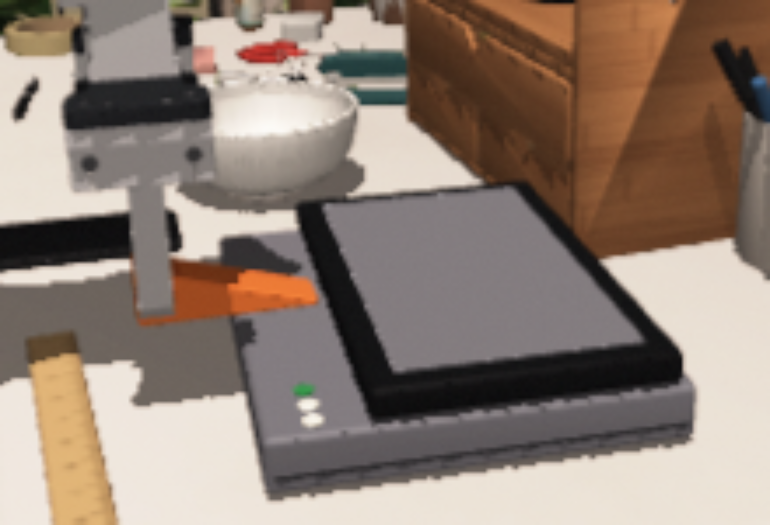

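Lid is shut and the tip is clear of it (tip at (318,295)). Next: back off, lift, and carry towards the bowl.

```bash
python3 -c "
from h import *
for p in((378,215),(303,150)):print(ray('scene0',*p,0).round(3))"
python3 -m pendant '[[[-0.5,0.05,0],0],[[-0.5,0.05,0],0],[[-0.5,0.05,0.3],0],[[0,0,1],0],[[0,0,2],0],[[0,0,2.5],0],[[0,0,2.5],0],[[0,0,2.5],0],[[0,0,1.5],0],[[0,0,0.7],0],[[0,0,0],0]]'
```

```text
[0.725 0.23  0.   ]
[0.719 0.583 0.   ]
time_s: 9.93
ee_pos: [0.4048, 0.1572, 0.1721]
eef_rot: [3.14, 0.003, 3.041]
force: [0.6, 0.6, -0.6]
grip_width: 0.0298
grip_force: 44.4
```

```bash
python3 -m pendant '[[[0.36,1,0],0],[[0.72,1.98,0],0],[[0.72,1.98,0],0],[[0.72,1.98,0],0],[[0.72,1.98,0],0],[[0.72,1.98,0],0],[[0.72,1.98,0],0],[[0.72,1.98,0],0],[[0.72,1.98,0],0],[[0.72,1.98,0],0],[[0.72,1.98,0],0],[[0.72,1.98,0],0],[[0.72,1.98,0],0],[[0.72,1.98,0],0],[[0.36,1,0],0],[[0,0,-2],0],[[0,0,-2],0],[[0,0,-2],0],[[0,0,0],0],[[0,0,0],0]]'
python3 - <<'E'
from station import ctrl
import cv2,numpy as np
from h import *
c=ctrl.camera('scene');a=np.ascontiguousarray(c['color'][:,:,::-1])
np.savez('pics/s5.npz',K=c['intrinsics'],T=c['camera_from_world'])
q=np.array([proj('s5',(.543+.075*np.cos(x),.430+.075*np.sin(x),.067)) for x in np.linspace(0,6.283,60)])
cv2.polylines(a,[np.round(q*8).astype(int)],True,(0,0,255),1,16,3)
cv2.imwrite('pics/s5.png',cv2.resize(a[90:230,190:360],None,fx=4,fy=4))
E
```

```text
time_s: 11.6
ee_pos: [0.5044, 0.4345, 0.1085]
eef_rot: [-3.139, -0.003, 3.041]
force: [0.2, 0.1, -0.1]
grip_width: 0.0298
grip_force: 44.4
```

View pics/s5.png

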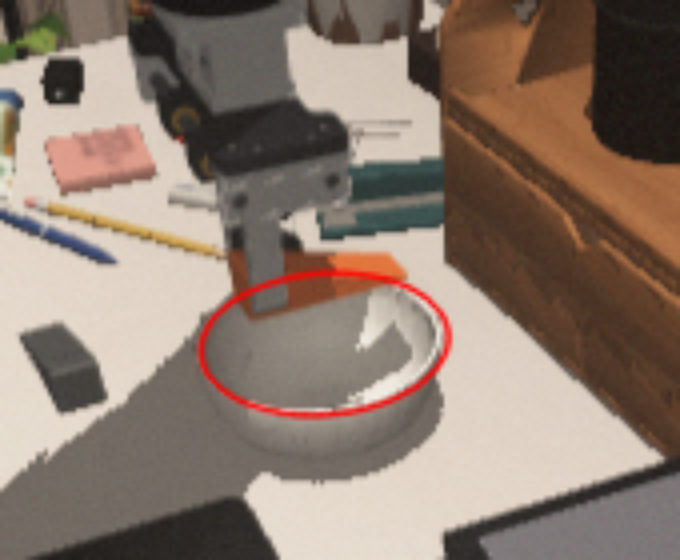

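The rim overlay matches the bowl and the wedge hangs above it, so I'll lower slowly.

```bash
python3 -m pendant '[[[0.15,0,-1],0],[[0,0,-1],0],[[0,0,-0.8],0],[[0,0,-0.6],0],[[0,0,-0.5],0],[[0,0,-0.4],0],[[0,0,-0.3],0],[[0,0,-0.2],0],[[0,0,0],0],[[0,0,0],0]]'
```

```text
time_s: 12.48
ee_pos: [0.5068, 0.4345, 0.0626]
eef_rot: [3.141, 0.0, 3.041]
force: [-0.3, 0.8, -0.1]
grip_width: 0.0295
grip_force: 44.4
```

```bash
python3 -m pendant '[[[0,0,-0.2],0],[[0,0,-0.2],0],[[0,0,-0.1],0],[[0,0,-0.1],0],[[0,0,0],0],[[0,0,0],0]]'
```

```text
time_s: 12.98
ee_pos: [0.5067, 0.4345, 0.0564]
eef_rot: [-3.142, -0.0, 3.041]
force: [-0.6, -0.4, 0.4]
grip_width: 0.0299
grip_force: 44.4
```

```bash
python3 -m pendant '[[[0,0,0],0],[[0,0,0],0],[[0,0,0],0],[[0,0,0],0],[[0,0,0],0],[[0,0,0],0]]' 0.43
python3 -m pendant '[[[0,0,0.3],0],[[0,0,0.7],0],[[0,0,1],0],[[0,0,2],0],[[0,0,3],0],[[0,0,3],0],[[0,0,3],0],[[-1,0,2],0],[[-2,0,0],0],[[-3,0,0],0],[[-3,0,0],0],[[-3,0,0],0],[[0,0,0],0],[[0,0,0],0],[[0,0,0],0]]'
python3 - <<'E'
from station import ctrl
import cv2,numpy as np
from h import *
c=ctrl.camera('scene');a=np.ascontiguousarray(c['color'][:,:,::-1])
q=np.array([proj('s5',(.543+.075*np.cos(x),.430+.075*np.sin(x),.067)) for x in np.linspace(0,6.283,60)])
cv2.polylines(a,[np.round(q*8).astype(int)],True,(0,0,255),1,16,3)
cv2.imwrite('pics/s6.png',cv2.resize(a[120:320,190:440],None,fx=3,fy=3))
E
```

```text
time_s: 13.48
ee_pos: [0.5067, 0.4345, 0.0565]
eef_rot: [3.142, 0.0, 3.041]
force: [-0.4, -0.4, -0.3]
grip_width: 0.04
grip_force: 0.0
time_s: 14.73
ee_pos: [0.3872, 0.4346, 0.2075]
eef_rot: [3.141, 0.001, 3.041]
force: [-0.2, -1.3, 1.3]
grip_width: 0.0407
grip_force: 0.0
```

View pics/s6.png

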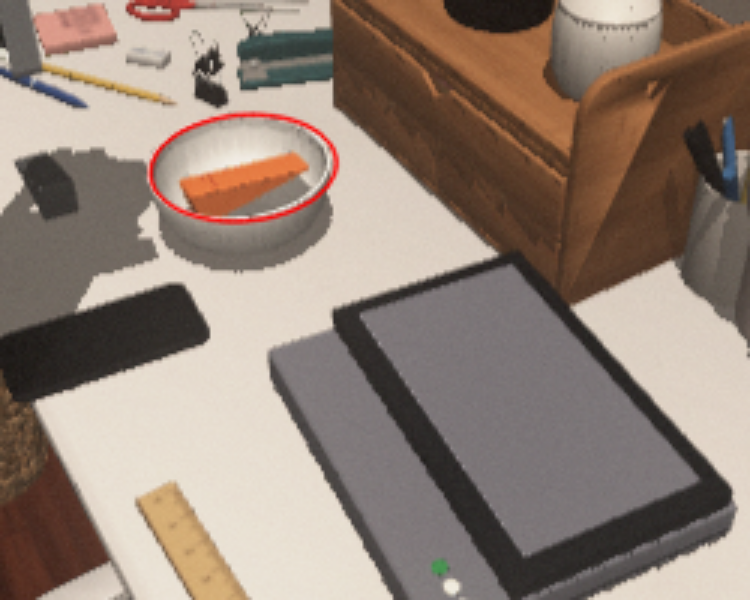

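The wedge lies in the bowl at (245,183), the bowl hasn't moved from the overlaid rim, and the lid is shut. Handing in.

```bash
python3 -c "
from station import ctrl
print(ctrl.hand_in())"
```

```text
the job is handed in; nothing more can be done
None
```

I drew the wedge straight out in small, slow tugs and the lid sank shut; the wedge is now lying in the white bowl, which did not move, and I handed the job in at about 15 s with the gripper clear (no verdict was returned).

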